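# Clear the solder-wire station and zero its length counter

### The job

Get the solder-wire station ready for the next job: slide the orange spool straight up off its spindle and set it down upright in the blue tray without dropping it. Then turn the reset knob of the length counter anticlockwise (seen from above) all the way back to its zero stop, so the yellow pointer lies on the red mark, and let go. Leave the phone, the tape roll, the bottle and the jar where they are.

Things in the scene. Friction and masses are not known exactly. Their poses are not given: they have to be found in the camera images.
- spool: wire spool: two orange flanges 60 mm in diameter and 7 mm thick, with silvery wire of 56 mm diameter between them; 60 mm tall in all, open bore 22 mm, about 0.2 to 0.45 kg. It starts upright on the stand, the spindle through its bore. Origin: centre of its underside; z along its axis, up
- stand: spool stand, fixed to the bench: round blue foot 116 mm in diameter and 12 mm high, on it a black platen 68 mm in diameter whose top is 20 mm above the bench (the spool's underside rests there), and an upright steel spindle 14 mm in diameter whose tip is 90 mm above the bench, 10 mm above the spool's top. Origin: centre of the foot's underside, on the spindle's axis
- spindle_tip (a point): tip of the spindle, 90 mm above the bench
- tray: open blue tray, fixed to the bench: 150 x 150 mm, 32 mm high, walls and floor 4 mm thick, empty. Origin: centre of its underside; x and y along its sides
- counter: length counter, fixed to the bench: grey box 120 x 120 x 60 mm high with a white round dial (98 mm in diameter, top 66 mm above the bench) on its top and a knob on the dial's centre; a red zero mark on the dial's rim lies in the +x direction of the counter's frame. Origin: centre of the box's underside; the knob's axis is its z
- knob_grip (a point): point on the knob's vertical axis, 89 mm above the bench and 7 mm below the top of the knob's grip bar. The grip is a black bar 70 mm long, 16 mm wide, from 70 to 96 mm above the bench; this frame turns with it: x along the bar to the end with the yellow pointer stripe, z up. Pinch the bar across its width (along y)
- counter_knob (a joint): angle of the knob in rad: 0 at the zero stop, where the yellow pointer lies on the red mark; grows clockwise seen from above, up to 4.7. It stays where it is left; about 0.06 N m turns it
- phone: bystander: phone lying flat, 72 x 150 x 9 mm; origin: centre of its underside
- tape_roll: bystander: black tape roll lying flat, 100 mm outside and 76 mm inside diameter, 20 mm high; origin: centre of its underside
- solvent_bottle: bystander: blue bottle with steel cap, 60 mm in diameter, 125 mm tall; origin: centre of its underside
- flux_jar: bystander: amber jar with white cap, 52 mm in diameter, 45 mm tall; origin: centre of its underside
Things that resemble listed ones, but are neither listed nor needed, are in the scene too. Of the things that look like the spool, the smallest one is meant.

How it is judged:
On the way, in this order (a step that is already met when the one before it is completed fails the run):
1. the spool stands upright in the tray, released, while the knob is still off its stop (horizontal distance between spool and tray below 0.062 m and z of spool in the frame of tray below 0.009 m and angle between spool's own z axis and vertical below 0.08 rad and contact force between the fingers and spool below 0.05 N and linear speed of spool below 0.02 m/s), for 0.2 s.
2. then the knob is turned back to its zero stop (value of joint counter_knob below 0.06 rad), for 0.2 s.
At the end, for the whole second after the job is handed in: The spool stands upright (within 0.08 rad) on the tray's floor, released and at rest, and the counter's knob is at rest within 0.06 rad of its zero stop; the bystanders stand where they were (all of step 1 and value of joint counter_knob below 0.06 rad and velocity of joint counter_knob between -0.05 and 0.05 rad/s); the robot touches nothing.
It fails at once if a bystander is moved more than 20 mm (distance of any of phone, tape_roll, solvent_bottle, flux_jar from where it was at the start of the episode above 0.02 m).
It fails at once if the spool, off its spindle, is let go more than 30 mm above the tray floor or bench (contact force between the fingers and spool below 0.01 N and height (world z) of spool above 0.036 m and horizontal distance between spool and stand above 0.025 m).
It fails at once if the spool is tipped more than about 35 degrees (angle between spool's own z axis and vertical above 0.6 rad).
It also fails if it takes over 67 s, if anything falls off the work surface, if the arm or the gripper's body presses on something with over 40 N, if the wrist force passes 120 N, or if a joint passes its speed limit or range.

### The arm

A 6-joint arm with a two-finger parallel gripper is mounted at the origin on the work surface. World frame = base frame: x ahead of the robot, y to its left, z up, the work surface at z = 0. Lengths are in m, angles in rad, forces in N, time in s.
With the tool pointing down it reaches from about 0.25 to 0.775 m from the base axis. Payload 8.9 kg.
Tool frame: the origin (TCP) lies midway between the tips of the shut fingers; the grasp point (between the pads) lies 19 mm behind it; z points along the fingers, y is the line along which they close (so a half turn about z gives the same grasp; the last joint's range is limited). The gripper opens to 85 mm and grips with 20 to 120 N. Pads are 22 mm wide; open, the fingers measure 114 mm over their backs; the gripper's body (76 mm by 85 mm) begins 54 mm behind the grasp point. The pads swing forward as they close: fully open they stand 13 mm farther back than shut.
Start: joints at [1.167, 0.291, -0.153, 1.127, 0, 1.431], TCP at [0.137, 0.507, 0.231] pointing down, gripper open.
Joint ranges: [-2.52, 2.52], [-0.91, 1.74], [-1.3, 1.37], [-1.96, 2.02], [-1.52, 1.47], [-3.14, 3.14]. Speed limits (rad/s): [2.22, 2.22, 2.79, 3.14, 3.14, 3.14].

### API

Orientations are given as a unit quaternion [w, x, y, z].
In Python, from station import sense, snapshot, job_done gives the robot as it stands.
- The arm moves only by the tool step_arm, never from a script. Its argument "motion" is a list of rows, each an object with "delta_pos": the shift along the tool's x, y, z scaled (see below), a list of three; "dr": the turn, a rotation vector about the tool's x, y, z scaled (see below), a list of three; "fingers": the closure, from 0 (fully open) to 1 (shut). A call has 1 to 12 rows; each row shifts and turns the commanded pose from where the row before left it, along the tool's axes as they then stand; what a row does not reach is not made up. The controller multiplies each number of a shift by 200 mm and each number of a turn by 0.08 rad. A row lasts 1/8 s, in which the tool goes at most 62.5 mm and 10.7 degrees, less where a joint would pass 70% of its speed; a pose out of reach is approached as far as the arm can. A call with a number of a shift or a turn outside -1 to 1 is refused whole. A call with a gripper value outside its range is refused whole. The fingers move at their own pace and stop on an object; the grip force is fixed at half the most. Time passes only in rows, so rows that do not move let the fingers close. It gives the time, the measured TCP pose, the force, the opening and the grip force at its end, in the units of the state.
- sense(): the state, without advancing time (a new reading comes with each control period).
- snapshot(name): name is "side" or "top" or "wrist"; returns a dict with "color" (420x560x3 uint8, red, green, blue), "z_map" (420x560 float32, m along the optical axis (not along the pixel's ray), 0 where there is no reading), "fx", "fy", "cx", "cy" (pixels), "rvec" (rotation vector, rad) and "tvec" (3), from world to camera coordinates, as OpenCV has them. Camera axes: x right, y down, z forward; pixel columns grow to the right and rows downward; lengths in m; the calibration is good to about 2 mm. A picture is of the moment at which its call begins.
- job_done(): hands the job in; it is judged then, once.
The state is a dict: "clock": time; "joint_pos": joint angles; "joint_vel": joint speeds; "effort": joint torques, N m; "tcp_pos": TCP position; "ee_rot": TCP orientation; "force": force on the tool from outside, world axes, zero at the start; "torque": the same for the moment, N m; "finger_gap": finger opening in m; "gripper_force": force on a finger pad.
Only numpy, scipy, OpenCV 4.12 (cv2) and the standard library are available. Lean on these libraries where they do the work, as an engineer would, in place of code of your own. Each camera call takes 0.05 s, during which the arm holds its last target. There are 200 camera calls.

## Working session

There is one attempt and no reset: what is moved stays moved. The work goes in short steps, Python scripts to look and compute and a tool call to move; the robot and the scene stay as the last step left them, time stands still between calls to the robot, and variables do not carry over. Pictures are saved under pics/ and viewed, at most 10 in all, crops included, and the job is handed in when it is done.

Besides the shell and the picture viewer there is one more tool, called by a JSON object that holds its "op" and its "data", one argument or row to a line. step_arm: Moves the arm, as the interface text tells. Its arguments: {"type":"object","properties":{"motion":{"type":"array","items":{"type":"object","properties":{"delta_pos":{"type":"array","items":{"type":"number","minimum":-1,"maximum":1}},"dr":{"type":"array","items":{"type":"number","minimum":-1,"maximum":1}},"fingers":{"type":"number"}}}}},"required":["motion"]}

```bash
mkdir -p pics
cat > h.py <<'E'
import numpy as np, cv2
from station import sense, snapshot, job_done
def save(n,f):
    s=snapshot(n); cv2.imwrite('pics/'+f+'.png',s['color'][:,:,::-1]); np.save('pics/'+f+'.npy',s,allow_pickle=True); return s
def load(f): return np.load('pics/'+f+'.npy',allow_pickle=True).item()
def cloud(s):
    R=cv2.Rodrigues(np.array(s['rvec'],float))[0]; t=np.array(s['tvec'],float).ravel()
    v,u=np.mgrid[:420,:560]; z=s['z_map']
    p=np.stack([(u-s['cx'])/s['fx']*z,(v-s['cy'])/s['fy']*z,z],-1)
    w=(p-t)@R; w[z==0]=np.nan; return w
E
python3 - <<'E'
from h import *
for n in('top','side'):
    s=save(n,n+'1')
    R=cv2.Rodrigues(np.array(s['rvec'],float))[0]; print(n,-R.T@np.array(s['tvec']).ravel(),R.round(2).tolist(),s['fx'])
print(sense())
E
```

```text
top [ 0.5276495  -0.01104836  0.97679897] [[0.03, -1.0, -0.01], [-1.0, -0.03, -0.06], [0.06, 0.01, -1.0]] 381.90734384573375
side [0.23261088 0.53712115 0.83575507] [[-0.86, -0.51, -0.01], [-0.39, 0.66, -0.64], [0.34, -0.55, -0.77]] 451.6337029227125
{'clock': 0.1, 'joint_pos': array([ 1.16672404e+00,  2.91198310e-01, -1.53997642e-01,  1.12668739e+00,
        3.22353150e-05,  1.43151971e+00]), 'joint_vel': array([-0.00010757, -0.00390912,  0.00164928, -0.0009051 , -0.0004016 ,
        0.00013888]), 'effort': array([ 1.08716406e-03, -5.37977564e+01,  3.31918108e+01,  9.33309988e-03,
       -1.92392426e-04,  1.53940800e-05]), 'tcp_pos': array([0.13723185, 0.50637825, 0.2308229 ]), 'ee_rot': array([-1.61374295e-04,  1.32011359e-01,  9.91248054e-01, -5.19249404e-04]), 'force': array([-0.57392531,  0.32863237, -0.92135097]), 'torque': array([-0.00673635, -0.01998776, -0.01006192]), 'gripper_force': 0.0, 'finger_gap': 0.08524023158849034}
```

View pics/top1.png

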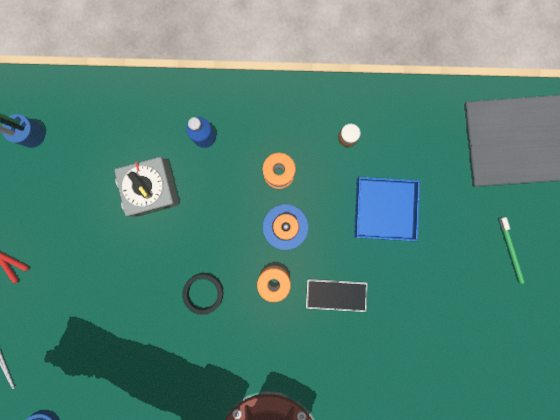

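View pics/side1.png

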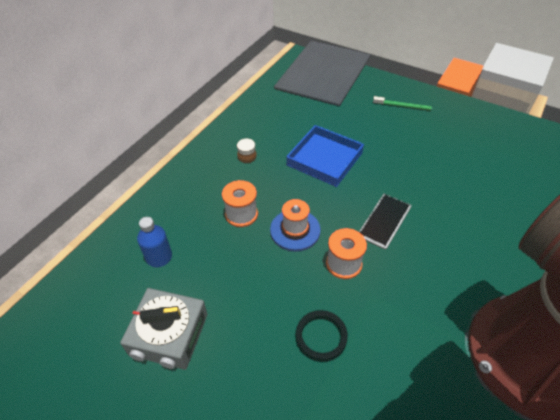

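Three spool-like things appear in the top view, at (279,170), (286,227) and (274,285). The middle one is the smallest and is the only one on a blue-footed stand with a spindle, so it is the one meant. The counter is at (142,186), the tray at (388,209), the bottle at (199,130), the jar at (350,134), the tape at (203,294) and the phone at (337,295). I'll confirm the spool in a crop and measure.

Run:
```python
from h import *
s=load('top1');w=cloud(s);c=s['color'].astype(int);r,g,b=c[...,0],c[...,1],c[...,2]
W=w.reshape(-1,3)
def circ(m):
    (x,y),rad=cv2.minEnclosingCircle(np.ascontiguousarray(w[m][:,:2],np.float32));return x,y,rad,np.median(w[m][:,2])
org=(r>180)&(g>60)&(g<150)&(b<90)
for n in('top1','side1'):
    s2=load(n);w2=cloud(s2);c2=s2['color'].astype(int);o=(c2[...,0]>150)&(c2[...,1]>40)&(c2[...,1]<150)&(c2[...,2]<100)&(w2[...,2]>.04)&(w2[...,2]<.12)
    k,l,st,ce=cv2.connectedComponentsWithStats(o.astype(np.uint8))
    for i in range(1,k):
        if st[i,4]>40:
            p=w2[l==i]; z=np.nanmedian(p[:,2]); p=p[abs(p[:,2]-z)<.006]
            print(n,ce[i].round(),cv2.minEnclosingCircle(p[:,:2].astype(np.float32)),z)
# heights
def box(u0,u1,v0,v1,lo,hi):
    m=np.zeros((420,560),bool);m[v0:v1,u0:u1]=1;m&=(w[...,2]>lo)&(w[...,2]<hi);return m
m=box(345,430,165,250,.025,.045); print('tray',cv2.minAreaRect(w[m][:,:2].astype(np.float32)))
m=box(100,185,145,225,.05,.062); print('box',cv2.minAreaRect(w[m][:,:2].astype(np.float32)))
m=box(100,185,145,225,.0625,.075); print('dial',circ(m))
m=box(100,185,145,225,.084,.11); print('bar',cv2.minAreaRect(w[m][:,:2].astype(np.float32)),np.median(w[m][:,2]),m.sum())
m=box(260,312,200,255,.006,.016); print('foot',circ(m))
m=box(260,312,200,255,.07,.2); print('max z spool',np.nanmax(w[m][:,2]))
img=s['color'][:,:,::-1]
a=cv2.resize(img[145:225,100:190],None,fx=5,fy=5,interpolation=cv2.INTER_CUBIC)
bb=cv2.resize(img[150:310,250:320],(350//2*2,800//2),interpolation=cv2.INTER_CUBIC)
bb=cv2.resize(img[150:310,250:320],(175,400),interpolation=cv2.INTER_CUBIC)
si=load('side1')['color'][:,:,::-1]
d=cv2.resize(si[180:280,215:370],None,fx=4,fy=4)[:,:]; d=cv2.resize(d,(310,200))
cv2.imwrite('pics/crop1.png',np.hstack([a,cv2.resize(bb,(175,400)),]))
```

```text
side1 [238. 194.] ((0.6756761074066162, -0.004529513884335756), 0.04020034894347191) 0.07863406117110291
side1 [295. 210.] ((0.5390377044677734, -0.02529754675924778), 0.030581805855035782) 0.08017246705092151
side1 [347. 244.] ((0.40243351459503174, -0.0006003888556733727), 0.0392489917576313) 0.07865445823271018
tray ((0.5917884111404419, -0.27847540378570557), (0.1514052450656891, 0.15074914693832397), 88.30000305175781)
box ((0.6275742053985596, 0.32106655836105347), (0.12087954580783844, 0.12070207297801971), 16.72601318359375)
dial (0.6293947100639343, 0.32326027750968933, 0.07609914243221283, np.float64(0.06698074339221428))
bar ((0.6273030042648315, 0.3209555447101593), (0.07080168277025223, 0.01695455238223076), 39.19758224487305) 0.09659252990645685 243
foot (0.5234545469284058, -0.031407397240400314, 0.07472717761993408, np.float64(0.012983123679250653))
max z spool 0.0922632481837997
```

View pics/crop1.png

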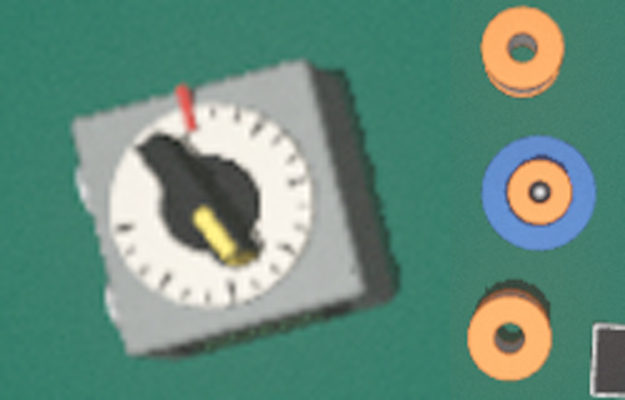

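The crop confirms it: the middle spool (crop 540,192) is clearly smaller than its neighbours. It measures 61 mm across its flange at z=0.080, while the others are about 79 mm. The tray (151 mm) and box (121 mm) sizes also match. The yellow pointer end is at crop (240,255) and the red mark at (186,107), so the knob is about 2.75 rad off zero.

{"op": "step_arm", "data": {
  "motion": [
    {"delta_pos": [-0.22,-0.17,0],"dr": [0,0,0],"fingers": 0},
    {"delta_pos": [-0.22,-0.17,0],"dr": [0,0,0],"fingers": 0},
    {"delta_pos": [-0.22,-0.17,0],"dr": [0,0,0],"fingers": 0},
    {"delta_pos": [-0.22,-0.17,0],"dr": [0,0,0],"fingers": 0},
    {"delta_pos": [-0.22,-0.17,0],"dr": [0,0,0],"fingers": 0},
    {"delta_pos": [-0.22,-0.17,0],"dr": [0,0,0],"fingers": 0},
    {"delta_pos": [-0.22,-0.17,0],"dr": [0,0,0],"fingers": 0},
    {"delta_pos": [-0.22,-0.17,0],"dr": [0,0,0],"fingers": 0},
    {"delta_pos": [-0.22,-0.17,0],"dr": [0,0,0],"fingers": 0},
    {"delta_pos": [-0.22,-0.17,0],"dr": [0,0,0],"fingers": 0},
    {"delta_pos": [-0.22,-0.17,0],"dr": [0,0,0],"fingers": 0},
    {"delta_pos": [-0.22,-0.17,0],"dr": [0,0,0],"fingers": 0}
  ]
}}

```text
clock: 1.6
tcp_pos: [0.5409, -0.027, 0.2311]
ee_rot: [-0.0, 0.132, 0.991, 0.0]
force: [1.1, 0.5, 0.2]
finger_gap: 0.0853
gripper_force: 0.0
```

{"op": "step_arm", "data": {
  "motion": [
    {"delta_pos": [0,0,0],"dr": [0,0,-0.8],"fingers": 0},
    {"delta_pos": [0,0,0],"dr": [0,0,-0.8],"fingers": 0},
    {"delta_pos": [0,0,0],"dr": [0,0,-0.8],"fingers": 0},
    {"delta_pos": [0,0,0],"dr": [0,0,-0.8],"fingers": 0},
    {"delta_pos": [0,0,0],"dr": [0,0,0],"fingers": 0},
    {"delta_pos": [0,0,0],"dr": [0,0,0],"fingers": 0}
  ]
}}

```text
clock: 2.35
tcp_pos: [0.5401, -0.0252, 0.2312]
ee_rot: [-0.0, 0.005, 1.0, 0.0]
force: [0.4, -0.8, 0.8]
finger_gap: 0.0852
gripper_force: 0.0
```

Run:
```python
from h import *
from scipy.optimize import least_squares
s2=sense();print(s2['tcp_pos'],s2['ee_rot'],s2['joint_pos'].round(3),s2['clock'])
save('wrist','wrist1')
def fit(p):
    f=lambda q:np.hypot(*(p-q[:2]).T)-q[2]
    return least_squares(f,[*p.mean(0),.03],loss='soft_l1',f_scale=.001).x
for n in('top1','wrist1','side1'):
    s=load(n);w=cloud(s);hsv=cv2.cvtColor(s['color'],cv2.COLOR_RGB2HSV)
    d=np.hypot(w[...,0]-.539,w[...,1]+.025)
    o=((d<.05)&(abs(w[...,2]-.08)<.006)&(hsv[...,1]>60)).astype(np.uint8)
    cs=cv2.findContours(o,cv2.RETR_EXTERNAL,cv2.CHAIN_APPROX_NONE)[0]
    if not cs: print(n,'none');continue
    c=max(cs,key=len)[:,0]; p=w[c[:,1],c[:,0],:2]; print(n,len(c),fit(p),np.median(w[o>0][:,2]))
```

```text
[ 0.54010815 -0.025243    0.23115232] [-1.55527018e-04  5.09013581e-03  9.99987032e-01  3.63569760e-05] [-0.182  0.321 -0.111  1.139  0.    -0.172] 2.35
top1 71 [ 0.53934793 -0.02581128  0.02856715] 0.08078138927626075
wrist1 182 [ 0.53720085 -0.02786346  0.02915554] 0.0785770253766655
side1 69 [ 0.53908536 -0.02458425  0.02886013] 0.08011842813061283
```

View pics/wrist1.png

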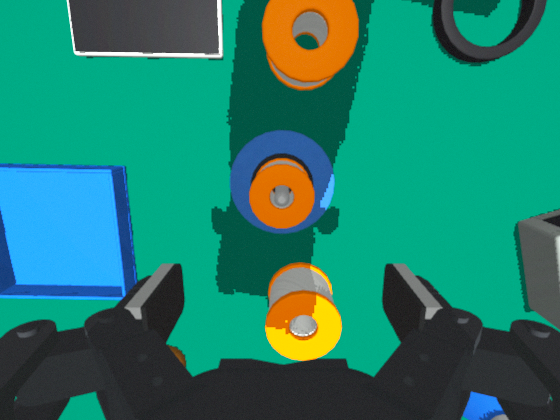

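The wrist view shows the small spool at (282,193) on its blue foot, centred between the fingers. All three cameras put its centre at about (0.5385, -0.026).

{"op": "step_arm", "data": {
  "motion": [
    {"delta_pos": [0.0075,-0.005,0.17],"fingers": 0,"dr": [0,0,0]},
    {"delta_pos": [0,0,0.17],"fingers": 0,"dr": [0,0,0]},
    {"delta_pos": [0,0,0.17],"fingers": 0,"dr": [0,0,0]},
    {"delta_pos": [0,0,0.17],"fingers": 0,"dr": [0,0,0]},
    {"delta_pos": [0,0,0.17],"fingers": 0,"dr": [0,0,0]},
    {"delta_pos": [0,0,0.165],"fingers": 0,"dr": [0,0,0]},
    {"delta_pos": [0,0,0],"fingers": 0,"dr": [0,0,0]},
    {"delta_pos": [0,0,0],"fingers": 0,"dr": [0,0,0]}
  ]
}}

```text
clock: 3.4
tcp_pos: [0.5394, -0.0264, 0.0294]
ee_rot: [0.001, 0.005, 1.0, -0.0]
force: [-0.2, -0.3, 0.8]
finger_gap: 0.0856
gripper_force: 0.0
```

{"op": "step_arm", "data": {
  "motion": [
    {"delta_pos": [0,0,0],"fingers": 0.2,"dr": [0,0,0]},
    {"delta_pos": [0,0,0],"fingers": 0.3,"dr": [0,0,0]},
    {"delta_pos": [0,0,0],"fingers": 0.4,"dr": [0,0,0]},
    {"delta_pos": [0,0,0],"fingers": 0.5,"dr": [0,0,0]},
    {"delta_pos": [0,0,0],"fingers": 1,"dr": [0,0,0]},
    {"delta_pos": [0,0,0],"fingers": 1,"dr": [0,0,0]},
    {"delta_pos": [0,0,0],"fingers": 1,"dr": [0,0,0]},
    {"delta_pos": [0,0,0],"fingers": 1,"dr": [0,0,0]}
  ]
}}

```text
clock: 4.4
tcp_pos: [0.5394, -0.0265, 0.0296]
ee_rot: [0.001, 0.005, 1.0, -0.0]
force: [-2.2, -0.0, 9.9]
finger_gap: 0.0558
gripper_force: 61.4
```

The gap of 55.8 mm matches the wire diameter. Lifting straight up.

{"op": "step_arm", "data": {
  "motion": [
    {"delta_pos": [0,0,-0.03],"fingers": 1,"dr": [0,0,0]},
    {"delta_pos": [0,0,-0.05],"fingers": 1,"dr": [0,0,0]},
    {"delta_pos": [0,0,-0.05],"fingers": 1,"dr": [0,0,0]},
    {"delta_pos": [0,0,-0.05],"fingers": 1,"dr": [0,0,0]},
    {"delta_pos": [0,0,-0.05],"fingers": 1,"dr": [0,0,0]},
    {"delta_pos": [0,0,-0.05],"fingers": 1,"dr": [0,0,0]},
    {"delta_pos": [0,0,-0.05],"fingers": 1,"dr": [0,0,0]},
    {"delta_pos": [0,0,-0.05],"fingers": 1,"dr": [0,0,0]},
    {"delta_pos": [0,0,-0.05],"fingers": 1,"dr": [0,0,0]},
    {"delta_pos": [0,0,-0.05],"fingers": 1,"dr": [0,0,0]},
    {"delta_pos": [0,0,0],"fingers": 1,"dr": [0,0,0]},
    {"delta_pos": [0,0,0],"fingers": 1,"dr": [0,0,0]}
  ]
}}

```text
clock: 5.9
tcp_pos: [0.5385, -0.0262, 0.1241]
ee_rot: [-0.0, 0.004, 1.0, 0.0]
force: [0.1, 0.7, -3.3]
finger_gap: 0.0555
gripper_force: 63.2
```

Run:
```python
from h import *
a=save('side','side2')['color'];b=save('wrist','wrist2')['color']
cv2.imwrite('pics/lift.png',np.hstack([cv2.resize(a[120:300,200:440],(480,360)),cv2.resize(b,(320,360))])[:,:,::-1])
```

```text
(no output)
```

View pics/lift.png

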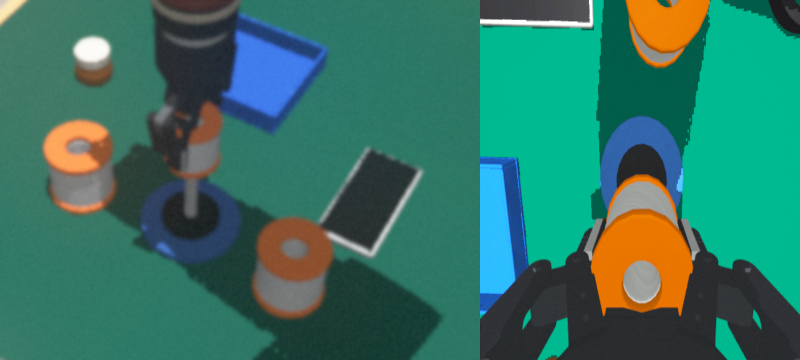

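The spool hangs upright and clear above the spindle tip (left panel 190,150), and it sits centred in the fingers in the wrist view. Moving to the tray.

{"op": "step_arm", "data": {
  "motion": [
    {"delta_pos": [-0.017,-0.08,0],"fingers": 1,"dr": [0,0,0]},
    {"delta_pos": [-0.033,-0.158,0],"fingers": 1,"dr": [0,0,0]},
    {"delta_pos": [-0.033,-0.158,0],"fingers": 1,"dr": [0,0,0]},
    {"delta_pos": [-0.033,-0.158,0],"fingers": 1,"dr": [0,0,0]},
    {"delta_pos": [-0.033,-0.158,0],"fingers": 1,"dr": [0,0,0]},
    {"delta_pos": [-0.033,-0.158,0],"fingers": 1,"dr": [0,0,0]},
    {"delta_pos": [-0.033,-0.158,0],"fingers": 1,"dr": [0,0,0]},
    {"delta_pos": [-0.033,-0.158,0],"fingers": 1,"dr": [0,0,0]},
    {"delta_pos": [-0.017,-0.08,0],"fingers": 1,"dr": [0,0,0]},
    {"delta_pos": [0,0,0],"fingers": 1,"dr": [0,0,0]},
    {"delta_pos": [0,0,0],"fingers": 1,"dr": [0,0,0]}
  ]
}}

```text
clock: 7.38
tcp_pos: [0.5891, -0.2789, 0.1241]
ee_rot: [-0.0, 0.004, 1.0, 0.0]
force: [0.4, 0.6, -3.3]
finger_gap: 0.0554
gripper_force: 63.6
```

Run:
```python
from h import *
s2=sense();print(s2['tcp_pos'],s2['ee_rot'],s2['joint_pos'].round(3),s2['clock'])
s=save('side','side3');w=cloud(s);o=(s['color'][...,0]>150)&(s['color'][...,2]<100)&(np.hypot(w[...,0]-.59,w[...,1]+.28)<.05)&(w[...,2]>.05)
p=w[o];print(len(p),np.percentile(p[:,2],[2,25,50,75,98]) if len(p) else '')
cv2.imwrite('pics/a.png',cv2.resize(s['color'][60:240,240:440],(600,540))[:,:,::-1])
```

```text
[ 0.58913664 -0.27885954  0.12408542] [-3.39839297e-04  4.11597993e-03  9.99991385e-01  4.17106908e-04] [-0.554  0.601  0.05   1.021  0.    -0.546] 7.375
31 [0.17285126 0.1736856  0.17437566 0.17498726 0.17646391]
```

View pics/a.png

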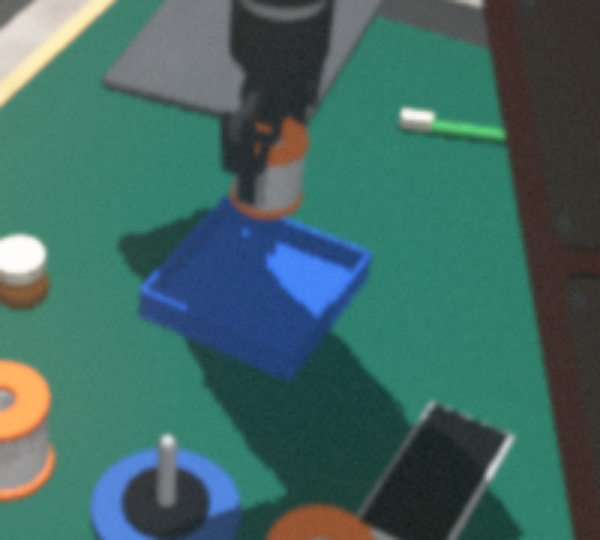

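The spool is upright over the tray (crop 270,170) with its top at z≈0.174, so its underside is at ≈0.114. It needs to go down about 0.110 to reach the floor at 0.004.

{"op": "step_arm", "data": {
  "motion": [
    {"delta_pos": [-0.013,0,0.06],"fingers": 1,"dr": [0,0,0]},
    {"delta_pos": [0,0,0.09],"fingers": 1,"dr": [0,0,0]},
    {"delta_pos": [0,0,0.09],"fingers": 1,"dr": [0,0,0]},
    {"delta_pos": [0,0,0.09],"fingers": 1,"dr": [0,0,0]},
    {"delta_pos": [0,0,0.09],"fingers": 1,"dr": [0,0,0]},
    {"delta_pos": [0,0,0.06],"fingers": 1,"dr": [0,0,0]},
    {"delta_pos": [0,0,0.03],"fingers": 1,"dr": [0,0,0]},
    {"delta_pos": [0,0,0.02],"fingers": 1,"dr": [0,0,0]},
    {"delta_pos": [0,0,0.01],"fingers": 1,"dr": [0,0,0]},
    {"delta_pos": [0,0,0],"fingers": 1,"dr": [0,0,0]},
    {"delta_pos": [0,0,0],"fingers": 1,"dr": [0,0,0]}
  ]
}}

```text
clock: 8.8
tcp_pos: [0.5923, -0.2801, 0.0167]
ee_rot: [0.0, 0.004, 1.0, -0.0]
force: [0.9, -0.6, -2.5]
finger_gap: 0.0553
gripper_force: 63.6
```

{"op": "step_arm", "data": {
  "motion": [
    {"delta_pos": [0,0,0.005],"fingers": 1,"dr": [0,0,0]},
    {"delta_pos": [0,0,0.005],"fingers": 1,"dr": [0,0,0]},
    {"delta_pos": [0,0,0],"fingers": 1,"dr": [0,0,0]}
  ]
}}

```text
clock: 9.18
tcp_pos: [0.592, -0.2799, 0.0142]
ee_rot: [-0.0, 0.004, 1.0, 0.0]
force: [0.3, 0.2, -3.0]
finger_gap: 0.0554
gripper_force: 63.6
```

{"op": "step_arm", "data": {
  "motion": [
    {"delta_pos": [0,0,0.005],"fingers": 1,"dr": [0,0,0]},
    {"delta_pos": [0,0,0],"fingers": 1,"dr": [0,0,0]}
  ]
}}

```text
clock: 9.43
tcp_pos: [0.5921, -0.28, 0.0137]
ee_rot: [0.0, 0.004, 1.0, -0.0]
force: [-1.7, 1.4, 2.3]
finger_gap: 0.0554
gripper_force: 63.8
```

Contact with the floor: the force went from −3 to +2.3 N. Releasing gradually.

{"op": "step_arm", "data": {
  "motion": [
    {"delta_pos": [0,0,0],"fingers": 0.4,"dr": [0,0,0]},
    {"delta_pos": [0,0,0],"fingers": 0.25,"dr": [0,0,0]},
    {"delta_pos": [0,0,0],"fingers": 0.1,"dr": [0,0,0]},
    {"delta_pos": [0,0,0],"fingers": 0,"dr": [0,0,0]},
    {"delta_pos": [0,0,0],"fingers": 0,"dr": [0,0,0]},
    {"delta_pos": [0,0,0],"fingers": 0,"dr": [0,0,0]},
    {"delta_pos": [0,0,0],"fingers": 0,"dr": [0,0,0]},
    {"delta_pos": [0,0,0],"fingers": 0,"dr": [0,0,0]}
  ]
}}

```text
clock: 10.42
tcp_pos: [0.592, -0.28, 0.0133]
ee_rot: [-0.0, 0.004, 1.0, 0.0]
force: [-1.1, 0.3, -0.2]
finger_gap: 0.0852
gripper_force: 0.0
```

{"op": "step_arm", "data": {
  "motion": [
    {"delta_pos": [0,0,-0.05],"fingers": 0,"dr": [0,0,0]},
    {"delta_pos": [0,0,-0.1],"fingers": 0,"dr": [0,0,0]},
    {"delta_pos": [0,0,-0.2],"fingers": 0,"dr": [0,0,0]},
    {"delta_pos": [0,0,-0.25],"fingers": 0,"dr": [0,0,0]},
    {"delta_pos": [0,0,-0.25],"fingers": 0,"dr": [0,0,0]},
    {"delta_pos": [0,0,-0.15],"fingers": 0,"dr": [0,0,0]},
    {"delta_pos": [0,0,0],"fingers": 0,"dr": [0,0,0]}
  ]
}}

```text
clock: 11.3
tcp_pos: [0.5934, -0.2807, 0.2169]
ee_rot: [0.002, 0.004, 1.0, -0.001]
force: [0.6, 0.3, -0.7]
finger_gap: 0.0855
gripper_force: 0.0
```

Run:
```python
from h import *
s=save('side','side4');w=cloud(s);o=(s['color'][...,0]>150)&(s['color'][...,2]<100)&(np.hypot(w[...,0]-.59,w[...,1]+.28)<.06)&(w[...,2]>.05)&(w[...,2]<.1)
p=w[o];print(len(p),p.mean(0),np.percentile(p[:,2],[2,50,98]))
A=np.c_[p[:,:2],np.ones(len(p))];print('slope',np.linalg.lstsq(A,p[:,2],rcond=None)[0][:2])
cv2.imwrite('pics/b.png',cv2.resize(s['color'][80:220,240:400],(480,420))[:,:,::-1])
q=sense();print(q['tcp_pos'],q['ee_rot'],q['joint_pos'].round(3))
```

```text
29 [ 0.58369307 -0.28988891  0.06434494] [0.06167201 0.0641372  0.06753694]
slope [0.05292154 0.00072681]
[ 0.59260416 -0.28022736  0.21480808] [ 1.10443264e-03  4.38086842e-03  9.99989574e-01 -6.63861673e-04] [-0.553  0.552  0.208  1.224  0.    -0.544]
```

View pics/b.png

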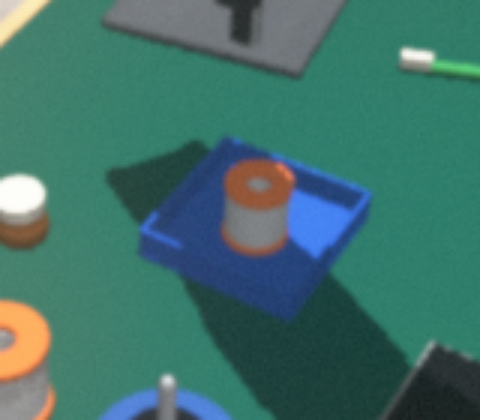

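The spool stands upright and free in the tray (crop 258,205), with its top at z≈0.064 (floor plus 60 mm). Now to the knob.

{"op": "step_arm", "data": {
  "motion": [
    {"delta_pos": [-0.014,0.25,0],"fingers": 0,"dr": [0,0,0]},
    {"delta_pos": [-0.014,0.25,0],"fingers": 0,"dr": [0,0,0]},
    {"delta_pos": [-0.014,0.25,0],"fingers": 0,"dr": [0,0,0]},
    {"delta_pos": [-0.014,0.25,0],"fingers": 0,"dr": [0,0,0]},
    {"delta_pos": [-0.014,0.25,0],"fingers": 0,"dr": [0,0,0]},
    {"delta_pos": [-0.014,0.25,0],"fingers": 0,"dr": [0,0,0]},
    {"delta_pos": [-0.014,0.25,0],"fingers": 0,"dr": [0,0,0]},
    {"delta_pos": [-0.014,0.25,0],"fingers": 0,"dr": [0,0,0]},
    {"delta_pos": [-0.014,0.25,0],"fingers": 0,"dr": [0,0,0]},
    {"delta_pos": [-0.014,0.25,0],"fingers": 0,"dr": [0,0,0]},
    {"delta_pos": [-0.014,0.25,0],"fingers": 0,"dr": [0,0,0]},
    {"delta_pos": [-0.014,0.25,0],"fingers": 0,"dr": [0,0,0]}
  ]
}}

```text
clock: 12.85
tcp_pos: [0.6302, 0.3211, 0.2118]
ee_rot: [-0.001, 0.004, 1.0, -0.0]
force: [1.1, -1.2, -0.2]
finger_gap: 0.0855
gripper_force: 0.0
```

{"op": "step_arm", "data": {
  "motion": [
    {"dr": [0,0,1],"delta_pos": [0,0,0],"fingers": 0},
    {"dr": [0,0,1],"delta_pos": [0,0,0],"fingers": 0},
    {"dr": [0,0,1],"delta_pos": [0,0,0],"fingers": 0},
    {"dr": [0,0,1],"delta_pos": [0,0,0],"fingers": 0},
    {"dr": [0,0,1],"delta_pos": [0,0,0],"fingers": 0},
    {"dr": [0,0,1],"delta_pos": [0,0,0],"fingers": 0},
    {"dr": [0,0,1],"delta_pos": [0,0,0],"fingers": 0},
    {"dr": [0,0,1],"delta_pos": [0,0,0],"fingers": 0},
    {"dr": [0,0,1],"delta_pos": [0,0,0],"fingers": 0},
    {"dr": [0,0,1],"delta_pos": [0,0,0],"fingers": 0},
    {"dr": [0,0,1],"delta_pos": [0,0,0],"fingers": 0},
    {"dr": [0,0,1],"delta_pos": [0,0,0],"fingers": 0}
  ]
}}

```text
clock: 14.35
tcp_pos: [0.6302, 0.3195, 0.2117]
ee_rot: [-0.001, 0.467, 0.884, -0.001]
force: [-0.5, -0.2, 0.5]
finger_gap: 0.0856
gripper_force: 0.0
```

{"op": "step_arm", "data": {
  "motion": [
    {"dr": [0,0,1],"delta_pos": [0,0,0],"fingers": 0},
    {"dr": [0,0,1],"delta_pos": [0,0,0],"fingers": 0},
    {"dr": [0,0,1],"delta_pos": [0,0,0],"fingers": 0},
    {"dr": [0,0,1],"delta_pos": [0,0,0],"fingers": 0},
    {"dr": [0,0,1],"delta_pos": [0,0,0],"fingers": 0},
    {"dr": [0,0,1],"delta_pos": [0,0,0],"fingers": 0},
    {"dr": [0,0,1],"delta_pos": [0,0,0],"fingers": 0},
    {"dr": [0,0,1],"delta_pos": [0,0,0],"fingers": 0},
    {"dr": [0,0,1],"delta_pos": [0,0,0],"fingers": 0},
    {"dr": [0,0,1],"delta_pos": [0,0,0],"fingers": 0},
    {"dr": [0,0,1],"delta_pos": [0,0,0],"fingers": 0},
    {"dr": [0,0,1],"delta_pos": [0,0,0],"fingers": 0}
  ]
}}

```text
clock: 15.85
tcp_pos: [0.6302, 0.3194, 0.2117]
ee_rot: [-0.0, 0.822, 0.569, -0.001]
force: [0.4, 0.3, 0.2]
finger_gap: 0.0854
gripper_force: 0.0
```

{"op": "step_arm", "data": {
  "motion": [
    {"dr": [0,0,1],"delta_pos": [0,0,0],"fingers": 0},
    {"dr": [0,0,1],"delta_pos": [0,0,0],"fingers": 0},
    {"dr": [0,0,1],"delta_pos": [0,0,0],"fingers": 0},
    {"dr": [0,0,1],"delta_pos": [0,0,0],"fingers": 0},
    {"dr": [0,0,1],"delta_pos": [0,0,0],"fingers": 0},
    {"dr": [0,0,1],"delta_pos": [0,0,0],"fingers": 0},
    {"dr": [0,0,0.8],"delta_pos": [0,0,0],"fingers": 0},
    {"dr": [0,0,0],"delta_pos": [0,0,0],"fingers": 0},
    {"dr": [0,0,0],"delta_pos": [0,0,0],"fingers": 0}
  ]
}}

```text
clock: 16.98
tcp_pos: [0.6306, 0.3196, 0.2125]
ee_rot: [0.0, 0.944, 0.329, -0.001]
force: [0.7, 0.3, 0.0]
finger_gap: 0.0854
gripper_force: 0.0
```

Run:
```python
from h import *
from scipy.spatial.transform import Rotation as Ro
q=sense();w_,x,y,z=q['ee_rot'];R=Ro.from_quat([x,y,z,w_]).as_matrix()
print(q['tcp_pos'],R.round(3).tolist(),q['joint_pos'].round(3),np.degrees(np.arctan2(R[1,1],R[0,1])),q['clock'])
for n in('wrist','side'):
    s=save(n,n+'5');w=cloud(s)
    m=(w[...,2]>.088)&(w[...,2]<.104)&(np.hypot(w[...,0]-.627,w[...,1]-.321)<.05)
    print(n,m.sum(),cv2.minAreaRect(w[m][:,:2].astype(np.float32)),np.median(w[m][:,2]))
print('move tool xyz to (.627,.321):',R.T@(np.array([.627,.321,.0])-q['tcp_pos']))
```

```text
[0.63059762 0.31962909 0.21252992] [[0.784, 0.621, -0.001], [0.621, -0.784, -0.0], [-0.001, -0.0, -1.0]] [ 0.366  0.668  0.407  1.31  -0.     2.837] -51.60029629861431 16.975
wrist 1694 ((0.6255387663841248, 0.32040512561798096), (0.0712030678987503, 0.01596810109913349), 38.5807991027832) 0.0947439535860254
side 380 ((0.6266813278198242, 0.3221188485622406), (0.06979641318321228, 0.018087375909090042), 39.127166748046875) 0.09598384246040559
move tool xyz to (.627,.321): [-0.00171316 -0.00322955  0.21253335]
```

View pics/wrist5.png

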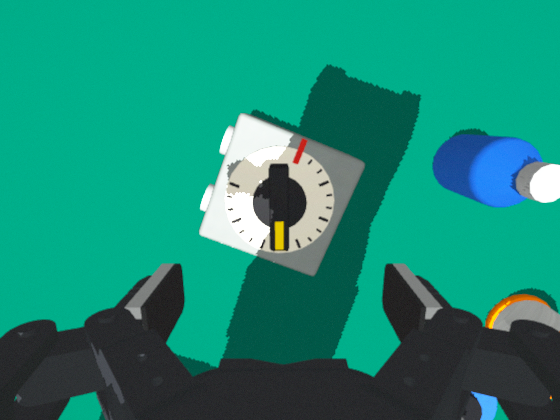

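The knob bar is vertical between the fingers (280,205), with the yellow pointer at the bottom (280,237) and the red mark at (300,152). That means about 158° of anticlockwise turn. Bar angle and position agree across the cameras (0.6265, 0.321).

{"op": "step_arm", "data": {
  "motion": [
    {"delta_pos": [-0.01,-0.018,0.14],"dr": [0,0,0],"fingers": 0},
    {"delta_pos": [0,0,0.14],"dr": [0,0,0],"fingers": 0},
    {"delta_pos": [0,0,0.14],"dr": [0,0,0],"fingers": 0},
    {"delta_pos": [0,0,0.14],"dr": [0,0,0],"fingers": 0.2},
    {"delta_pos": [0,0,0.08],"dr": [0,0,0],"fingers": 0.3},
    {"delta_pos": [0,0,0.04],"dr": [0,0,0],"fingers": 0.4},
    {"delta_pos": [0,0,0],"dr": [0,0,0],"fingers": 0.6},
    {"delta_pos": [0,0,0],"dr": [0,0,0],"fingers": 0.7},
    {"delta_pos": [0,0,0],"dr": [0,0,0],"fingers": 0.75},
    {"delta_pos": [0,0,0],"dr": [0,0,0],"fingers": 1},
    {"delta_pos": [0,0,0],"dr": [0,0,0],"fingers": 1},
    {"delta_pos": [0,0,0],"dr": [0,0,0],"fingers": 1}
  ]
}}

```text
clock: 18.58
tcp_pos: [0.6275, 0.3216, 0.0783]
ee_rot: [-0.0, 0.945, 0.328, 0.001]
force: [-1.3, -0.2, 5.6]
finger_gap: 0.0146
gripper_force: 59.0
```

```bash
python3 -c "
from h import *
q=sense();print(q['tcp_pos'],q['force'],q['torque'],q['finger_gap'],q['gripper_force'])"
```

```text
[0.62753606 0.32157753 0.07827935] [-1.32803837 -0.18450617  5.5721155 ] [ 0.04383526  0.32579823 -0.0348875 ] 0.014559533681362386 58.978883028030396
```

{"op": "step_arm", "data": {
  "motion": [
    {"dr": [0,0,-0.5],"delta_pos": [0,0,0],"fingers": 1},
    {"dr": [0,0,-1],"delta_pos": [0,0,0],"fingers": 1},
    {"dr": [0,0,-1],"delta_pos": [0,0,0],"fingers": 1},
    {"dr": [0,0,-1],"delta_pos": [0,0,0],"fingers": 1},
    {"dr": [0,0,-1],"delta_pos": [0,0,0],"fingers": 1},
    {"dr": [0,0,-1],"delta_pos": [0,0,0],"fingers": 1},
    {"dr": [0,0,-1],"delta_pos": [0,0,0],"fingers": 1},
    {"dr": [0,0,-1],"delta_pos": [0,0,0],"fingers": 1}
  ]
}}

```text
clock: 19.58
tcp_pos: [0.6271, 0.3218, 0.0782]
ee_rot: [-0.0, 0.805, 0.594, 0.0]
force: [-3.4, 1.2, 6.9]
finger_gap: 0.0143
gripper_force: 59.2
```

{"op": "step_arm", "data": {
  "motion": [
    {"dr": [0,0,-1],"delta_pos": [0,0,0],"fingers": 1},
    {"dr": [0,0,-1],"delta_pos": [0,0,0],"fingers": 1},
    {"dr": [0,0,-1],"delta_pos": [0,0,0],"fingers": 1},
    {"dr": [0,0,-1],"delta_pos": [0,0,0],"fingers": 1},
    {"dr": [0,0,-1],"delta_pos": [0,0,0],"fingers": 1},
    {"dr": [0,0,-1],"delta_pos": [0,0,0],"fingers": 1},
    {"dr": [0,0,-1],"delta_pos": [0,0,0],"fingers": 1},
    {"dr": [0,0,-1],"delta_pos": [0,0,0],"fingers": 1},
    {"dr": [0,0,-1],"delta_pos": [0,0,0],"fingers": 1},
    {"dr": [0,0,-1],"delta_pos": [0,0,0],"fingers": 1},
    {"dr": [0,0,-1],"delta_pos": [0,0,0],"fingers": 1},
    {"dr": [0,0,-1],"delta_pos": [0,0,0],"fingers": 1}
  ]
}}

```text
clock: 21.08
tcp_pos: [0.6264, 0.3217, 0.0782]
ee_rot: [-0.001, 0.439, 0.898, 0.0]
force: [-5.4, 0.3, 8.3]
finger_gap: 0.0143
gripper_force: 59.5
```

{"op": "step_arm", "data": {
  "motion": [
    {"dr": [0,0,-1],"delta_pos": [0,0,0],"fingers": 1},
    {"dr": [0,0,-1],"delta_pos": [0,0,0],"fingers": 1},
    {"dr": [0,0,-1],"delta_pos": [0,0,0],"fingers": 1},
    {"dr": [0,0,-1],"delta_pos": [0,0,0],"fingers": 1},
    {"dr": [0,0,-1],"delta_pos": [0,0,0],"fingers": 1},
    {"dr": [0,0,-1],"delta_pos": [0,0,0],"fingers": 1},
    {"dr": [0,0,-1],"delta_pos": [0,0,0],"fingers": 1},
    {"dr": [0,0,-1],"delta_pos": [0,0,0],"fingers": 1},
    {"dr": [0,0,-1],"delta_pos": [0,0,0],"fingers": 1},
    {"dr": [0,0,-1],"delta_pos": [0,0,0],"fingers": 1},
    {"dr": [0,0,-1],"delta_pos": [0,0,0],"fingers": 1}
  ]
}}

```text
clock: 22.45
tcp_pos: [0.6261, 0.3211, 0.0783]
ee_rot: [-0.001, 0.015, 1.0, -0.0]
force: [-6.6, -2.7, 9.6]
finger_gap: 0.0146
gripper_force: 59.7
```

```bash
python3 -c "
from h import *
q=sense();print(q['tcp_pos'],q['joint_pos'],q['force'],q['torque'],q['finger_gap'],q['gripper_force'])
e=q['ee_rot'];print(np.degrees(2*np.arctan2(e[2],e[1]))-90)"
```

```text
[0.62605411 0.32113933 0.0782529 ] [3.70090708e-01 7.35733405e-01 1.75459223e-01 1.01205677e+00
 1.62559709e-04 4.00118272e-01] [-6.63262469 -2.73393182  9.60563158] [-0.55488112  1.59880476 -0.07396596] 0.014629529548270917 59.73942518234253
88.27954018653912
```

{"op": "step_arm", "data": {
  "motion": [
    {"dr": [0,0,-1],"delta_pos": [0,0,0],"fingers": 1},
    {"dr": [0,0,-1],"delta_pos": [0,0,0],"fingers": 1},
    {"dr": [0,0,-0.8],"delta_pos": [0,0,0],"fingers": 1},
    {"dr": [0,0,-0.6],"delta_pos": [0,0,0],"fingers": 1},
    {"dr": [0,0,-0.4],"delta_pos": [0,0,0],"fingers": 1},
    {"dr": [0,0,0],"delta_pos": [0,0,0],"fingers": 1}
  ]
}}

```text
clock: 23.2
tcp_pos: [0.6261, 0.3208, 0.0782]
ee_rot: [-0.001, -0.135, 0.991, -0.0]
force: [-7.5, -3.7, 10.8]
finger_gap: 0.0144
gripper_force: 59.8
```

```bash
python3 -c "
from h import *
q=sense();print(q['tcp_pos'],q['joint_pos'][5],q['force'],q['torque'],q['finger_gap'],q['gripper_force'])
e=q['ee_rot'];print(np.degrees(2*np.arctan2(e[2],e[1]))-90)"
```

```text
[0.62607593 0.32084228 0.07822865] 0.098161216531197 [-7.45691375 -3.67355238 10.81145439] [-0.67837718  1.52307208  0.04405028] 0.014372485472930404 59.79254901409149
105.56874411442962
```

{"op": "step_arm", "data": {
  "motion": [
    {"dr": [0,0,-0.2],"delta_pos": [0,0,0],"fingers": 1},
    {"dr": [0,0,-0.2],"delta_pos": [0,0,0],"fingers": 1},
    {"dr": [0,0,0],"delta_pos": [0,0,0],"fingers": 1}
  ]
}}

```text
clock: 23.58
tcp_pos: [0.6261, 0.3208, 0.0782]
ee_rot: [-0.001, -0.151, 0.989, -0.0]
force: [-6.9, -3.6, 10.2]
finger_gap: 0.0143
gripper_force: 59.8
```

```bash
python3 -c "
from h import *
q=sense();print(q['tcp_pos'],q['joint_pos'][5],q['force'],q['torque'])
e=q['ee_rot'];print(np.degrees(2*np.arctan2(e[2],e[1]))-90)"
```

```text
[0.62609398 0.32081175 0.07822772] 0.06689542354592111 [-6.91901346 -3.55766605 10.19971495] [-0.6670846   1.54475342 -0.33857307]
107.35574117923792
```

Torque about z jumped to −0.34 N m at yaw 107.4°, against about 106.7° predicted for the stop. I'll press a touch more to seat it.

{"op": "step_arm", "data": {
  "motion": [
    {"dr": [0,0,-0.2],"delta_pos": [0,0,0],"fingers": 1},
    {"dr": [0,0,0],"delta_pos": [0,0,0],"fingers": 1}
  ]
}}

```text
clock: 23.82
tcp_pos: [0.6261, 0.3208, 0.0782]
ee_rot: [-0.001, -0.158, 0.987, -0.0]
force: [-7.2, -2.1, 10.6]
finger_gap: 0.0146
gripper_force: 60.1
```

```bash
python3 -c "
from h import *
q=sense();print(q['tcp_pos'],q['joint_pos'][5],q['force'],q['torque'])
e=q['ee_rot'];print(np.degrees(2*np.arctan2(e[2],e[1]))-90)"
```

```text
[0.62609636 0.32081301 0.07822914] 0.05148015534943431 [-7.24989949 -2.12560325 10.63965755] [-0.66065977  1.62681958 -0.75646261]
108.23524918008943
```

The torque rose to −0.76 N m, so the knob is firmly on its stop. I'll ease off slightly, open, and go up.

{"op": "step_arm", "data": {
  "motion": [
    {"dr": [0,0,0.2],"delta_pos": [0,0,0],"fingers": 1},
    {"dr": [0,0,0],"delta_pos": [0,0,0],"fingers": 0.6},
    {"dr": [0,0,0],"delta_pos": [0,0,0],"fingers": 0.3},
    {"dr": [0,0,0],"delta_pos": [0,0,0],"fingers": 0.2},
    {"dr": [0,0,0],"delta_pos": [0,0,0],"fingers": 0.2},
    {"dr": [0,0,0],"delta_pos": [0,0,-0.1],"fingers": 0.2},
    {"dr": [0,0,0],"delta_pos": [0,0,-0.2],"fingers": 0.2},
    {"dr": [0,0,0],"delta_pos": [0,0,-0.2],"fingers": 0.2},
    {"dr": [0,0,0],"delta_pos": [0,0,-0.2],"fingers": 0.2},
    {"dr": [0,0,0],"delta_pos": [0,0,0],"fingers": 0.2},
    {"dr": [0,0,0],"delta_pos": [0,0,0],"fingers": 0.2}
  ]
}}

```text
clock: 25.2
tcp_pos: [0.6269, 0.3213, 0.2166]
ee_rot: [-0.0, -0.151, 0.989, -0.0]
force: [0.3, -0.3, -0.4]
finger_gap: 0.0684
gripper_force: 0.0
```

Run:
```python
from h import *
s=save('wrist','w6');w=cloud(s)
m=(w[...,2]>.088)&(w[...,2]<.104)&(np.hypot(w[...,0]-.627,w[...,1]-.321)<.05)
print('bar',cv2.minAreaRect(w[m][:,:2].astype(np.float32)))
m=(w[...,2]>.05)&(w[...,2]<.0625)&(np.hypot(w[...,0]-.627,w[...,1]-.321)<.1)
print('box',cv2.minAreaRect(w[m][:,:2].astype(np.float32)))
c=s['color'].astype(int)
red=(c[...,0]>150)&(c[...,1]<70)&(c[...,2]<70)&(np.hypot(w[...,0]-.627,w[...,1]-.321)<.07)
yel=(c[...,0]>150)&(c[...,1]>130)&(c[...,2]<70)&(np.hypot(w[...,0]-.627,w[...,1]-.321)<.07)
for n,k in(('red',red),('yel',yel)):
    d=w[k].mean(0)-[.6265,.321,0]; print(n,k.sum(),np.degrees(np.arctan2(d[1],d[0])),d)
t=save('top','t6')
cv2.imwrite('pics/c.png',np.hstack([cv2.resize(s['color'],(400,300)),cv2.resize(t['color'],(400,300))])[:,:,::-1])
```

```text
bar ((0.6261498332023621, 0.3200112283229828), (0.0713036060333252, 0.015655066817998886), 17.023340225219727)
box ((0.6256428956985474, 0.3196754455566406), (0.1200195923447609, 0.12040606886148453), 16.71343231201172)
red 60 16.014308790091253 [0.0495697  0.01422728 0.06571169]
yel 222 15.139692782803843 [0.01922542 0.00520171 0.09532621]
```

View pics/c.png

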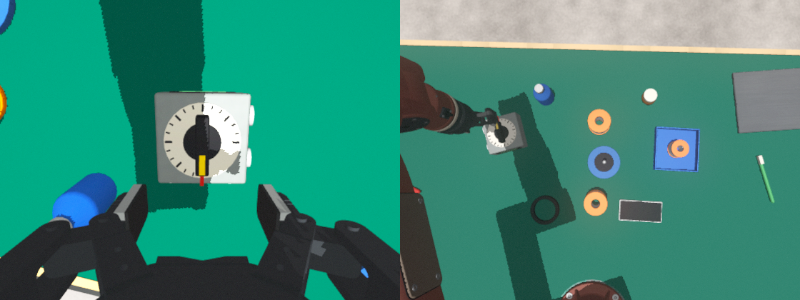

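The yellow pointer lies on the red mark (left panel 202,165 / 202,181), and the bar angle is 17.0° against 16.7° for the box. The spool stands in the tray (right panel 679,148), the bystanders haven't moved, and the arm touches nothing.

```bash
python3 -c "
from h import *
print(job_done())"
```

```text
the job is handed in; nothing more can be done
None
```

The spool is standing upright in the blue tray, the counter knob is back on its zero stop with the pointer on the red mark, and the job was handed in at about 25 s; no verdict was returned.

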